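# Divider and cold brick into the sample box

## Task

The open polystyrene box has vials sunk in a foam rack in one half, and the cork divider was pushed aside onto the foam filler in the other half. Slide the divider across by its finger hole, without lifting it out of the box or pressing on the vials, until it lies over the vial rack against that end of the box. Then lay the blue cold brick flat on the middle of the divider, lengthwise along the divider's long side; set it down gently, do not drop it, and leave the other things on the bench where they are.

Things in the scene. Friction and masses are not known exactly. Their poses are not given: they have to be found in the camera images.
- box: Open white polystyrene box on the bench, fixed. Outside 230 (x) x 330 (y) x 132 mm high, walls and floor 25 mm thick, inside 180 (x) x 280 (y) mm, rim 132 mm above the bench. Two foam blocks fill it end to end along y: the vial rack in one half, the filler in the other. Origin: centre of its underside, on the bench; y along the box, z up.
- rack: White foam block 178 (x) x 138 (y) x 55 mm, fixed in one half of the box (either half), with 20 black-capped vials sunk flush with its top, 4 rows of 5. Its top lies 80 mm above the bench, 52 mm below the rim. Origin: centre of its underside, 25 mm above the bench; axes parallel to the box's.
- filler: Plain white foam block 178 (x) x 138 (y) x 57 mm, fixed in the other half of the box. Its top lies 82 mm above the bench, 2 mm above the rack's: the divider slides off it onto the rack and drops 2 mm when fully across. Origin: centre of its underside; axes parallel to the box's.
- divider: Loose cork board 172 (x) x 134 (y) x 10 mm, about 90 g, with a round 50 mm finger hole right through its centre; at the start it lies on the filler. It has 4 mm of play to each side wall of the box and slides along the box's y. Origin: centre of its underside, on the hole's axis; x along its long side, z up.
- brick: Blue plastic cold brick, a rounded block 160 (x) x 62 (y) x 32 mm, about 0.32 kg, lying flat on the bench beside the box. Origin: centre of its underside; x along its length, z up.
- cylinder: Bystander: clear measuring cylinder, 244 mm high and 32 mm wide, on a round red foot of 84 mm diameter. Origin: centre of its underside.
- slidebox: Bystander: closed grey box for microscope slides, 83 (x) x 140 (y) x 35 mm. Origin: centre of its underside.
- jar: Bystander: amber glass jar with black cap, 66 mm diameter, 85 mm high. Origin: centre of its underside.
Not all that is in view belongs to the job. Several things have the shape of the divider; the one meant has the colours described above. Several things look just like the brick: the one meant starts farthest to the robot's left.

How it is judged (in metres and radians):
On the way:
1. the divider lies flat over the vial rack, against that end of the box, the brick not yet in the box (y of divider in the frame of rack between -0.007 and 0.007 m and z of divider in the frame of rack below 0.059 m and angle between divider's own z axis and vertical below 0.03 rad and horizontal distance between brick and divider above 0.12 m), for 0.2 s.
At the end, for the whole second after the job is handed in: The divider lies flat on the vial rack, its centre within 7 mm of the rack's along the box; the brick lies flat, right side up, on the divider, its centre within 20 mm of the divider's across and 15 mm along, its length within 0.2 rad of the divider's long side; both at rest (y of divider in the frame of rack between -0.007 and 0.007 m and z of divider in the frame of rack below 0.059 m and angle between divider's own z axis and vertical below 0.03 rad and x of brick in the frame of divider between -0.015 and 0.015 m and y of brick in the frame of divider between -0.02 and 0.02 m and z of brick in the frame of divider between 0.006 and 0.014 m and angle between brick's own z axis and vertical below 0.06 rad and angle between the x axis of brick and the x axis of divider, either way round below 0.2 rad and linear speed of each of brick, divider below 0.02 m/s); the robot touches nothing.
It fails at once if the divider is lifted out (more than 30 mm above where it started) or tipped steeply (z of divider in the frame of box above 0.112 m or angle between divider's own z axis and vertical above 0.3 rad).
It fails at once if the fingers press on the vial rack with more than 15 N (contact force between the fingers and rack above 15 N).
It fails at once if the brick is dropped: it moves faster than 0.25 m/s within 40 mm above the divider (horizontal distance between brick and divider below 0.06 m and z of brick in the frame of divider below 0.05 m and linear speed of brick above 0.25 m/s).
It fails at once if a bystander is moved by more than 30 mm or knocked over (distance of any of cylinder, slidebox, jar from where it was at the start of the episode above 0.03 m or angle between any of cylinder, jar's own z axis and vertical above 0.3 rad).
It also fails if it takes over 64 s, if anything falls off the work surface, if the arm or the gripper's body presses on something with over 40 N, if the wrist force passes 120 N, or if a joint passes its speed limit or range.

## Robot

A 7-joint arm with a two-finger parallel gripper is mounted at the origin on the work surface. World frame = base frame: x ahead of the robot, y to its left, z up, the work surface at z = 0. Lengths are in mm, angles in rad, forces in N, time in s.
With the tool pointing down it reaches from about 400 to 875 mm from the base axis. Payload 4.4 kg.
Tool frame: the origin (TCP) lies at the very end of the fingers, on their centre line; the grasp point (between the pads) lies 19 mm behind it; z points along the fingers, y is the line along which they close (so a half turn about z gives the same grasp; the last joint's range is limited). The gripper opens to 85 mm and grips with 20 to 120 N. Pads are 22 mm wide; open, the fingers measure 114 mm over their backs; the gripper's body (76 mm by 85 mm) begins 54 mm behind the grasp point. The pads swing forward as they close: fully open they stand 13 mm farther back than shut.
Start: joints at [1.111, 0.628, 0.038, 1.517, -0.027, 0.996, -0.02], TCP at [249.433, -600.251, 231.313] pointing down, gripper open.
Joint ranges: [-3.06, 3.06], [-0.37, 2.12], [-1.25, 1.32], [0.18, 2.47], [-1.1, 4.24], [0.23, 1.98], [-2.94, 2.94]. Speed limits (rad/s): [2.57, 2.57, 3.14, 3.14, 3.14, 3.14, 3.14].

## Interface

Orientations are given as [roll, pitch, yaw] about the fixed x, y, z axes, in that order (R = Rz(yaw) Ry(pitch) Rx(roll)).
In Python, from station import ctrl gives the robot as it stands.
- The arm moves only by the tool send_rows, never from a script. Its argument "targets" is a list of rows, each an object with "jaw": the opening, from 0 (shut) to 1 (fully open); "offset": the shift along the tool's x, y, z scaled (see below), a list of three; "yaw": the turn about the tool's z scaled (see below). A call has 1 to 12 rows; each row is the pose to reach, as a shift and turn from the pose commanded when the call began, along the tool's axes at that moment; what a row does not reach only later rows make up. The controller multiplies each number of a shift by 0.2 m and each number of a turn by 45 degrees. A row lasts 1/12 s, in which the tool goes at most 41.7 mm and 7.16 degrees, less where a joint would pass 70% of its speed; a pose out of reach is approached as far as the arm can. A call with a number of a shift or a turn outside -1 to 1 is refused whole. A call with a gripper value outside its range is refused whole. The fingers move at their own pace and stop on an object; "force" is the grip in N (left out, the last holds). Time passes only in rows, so rows that repeat a pose let the fingers close. It gives the time, the measured TCP pose, the force, the opening and the grip force at its end, in the units of the state.
- ctrl.read_state(): the state, without advancing time (a new reading comes with each control period).
- ctrl.capture(name): name is "side" or "top" or "wrist"; returns the picture (420x560x3 uint8, red, green, blue); there is no depth.
- ctrl.camera_info(name): a dict with "K" (3x3 intrinsics, pixels), "rvec" (rotation vector, rad) and "tvec" (3), from world to camera coordinates, as OpenCV has them. Camera axes: x right, y down, z forward; pixel columns grow to the right and rows downward; lengths in mm; the calibration is good to about 2 mm. A picture is of the moment at which its call begins: read the wrist's pose just before it. camera_info takes no time and is no camera call; for the wrist camera it gives the pose at the moment of the call.
- ctrl.hand_in(): hands the job in; it is judged then, once.
The state is a dict: "time": time; "joint_pos": joint angles; "qd": joint speeds; "tau": joint torques, N m; "position": TCP position; "tool_rot": TCP orientation; "contact_force": force on the tool from outside, world axes, zero at the start; "moment": the same for the moment, N m; "opening": opening from 0.0 (shut) to 1.0 (fully open); "grip_force": force on a finger pad.
Only numpy, scipy, OpenCV 4.12 (cv2) and the standard library are available. Lean on these libraries where they do the work, as an engineer would, in place of code of your own. Each camera call takes 0.05 s, during which the arm holds its last target. There are 200 camera calls.

## Working session

There is one attempt and no reset: what is moved stays moved. The work goes in short steps, Python scripts to look and compute and a tool call to move; the robot and the scene stay as the last step left them, time stands still between calls to the robot, and variables do not carry over. Pictures are saved under pics/ and viewed, at most 10 in all, crops included, and the job is handed in when it is done.

Besides the shell and the picture viewer there is one more tool, called after "Request:" as name(argument=value, ...), one argument or row to a line, values as JSON. send_rows: Moves the arm, as the interface text tells. Its arguments: {"type":"object","properties":{"targets":{"type":"array"},"force":{"type":"number"}},"required":["targets"]}

```bash
ls; mkdir -p pics
cat > h.py <<'E'
import numpy as np,cv2
from station import ctrl
def cam(n):
    c=ctrl.camera_info(n);R=cv2.Rodrigues(np.array(c['rvec'],float))[0];return np.array(c['K'],float),R,np.array(c['tvec'],float).ravel()
def ray(n,uv,z,C=None):
    K,R,t=C or cam(n);d=R.T@np.linalg.inv(K)@np.array([uv[0],uv[1],1.]);o=-R.T@t;return o+d*(z-o[2])/d[2]
def proj(n,p,C=None):
    K,R,t=C or cam(n);q=K@(R@np.array(p,float)+t);return q[:2]/q[2]
def save(n,f):
    im=ctrl.capture(n);cv2.imwrite('pics/'+f,im[:,:,::-1]);return im
E
python3 - <<'E'
from h import *
s=ctrl.read_state();print(s)
for n in('side','top'):
    save(n,n+'0.png');K,R,t=cam(n);print(n,-R.T@t,R[2],K[0,0])
E
```

```text
pics
{'time': 0.0, 'joint_pos': array([ 1.1112149 ,  0.62933571,  0.03848982,  1.51838022, -0.02698559,
        0.99627639, -0.01996803]), 'qd': array([ 0.00088284, -0.00013411,  0.00101778,  0.00160653,  0.00063152,
        0.00013601, -0.00100552]), 'tau': array([ 4.29703014e-04, -5.63391531e+01,  1.22613318e+00, -1.93441147e+01,
        1.09261626e-02,  1.03144758e-02, -3.82913959e-05]), 'position': array([ 249.15192013, -599.67842436,  230.39280148]), 'tool_rot': array([-3.13971322e+00,  6.45817901e-05,  3.93782302e-01]), 'contact_force': array([ 0.09100936, -0.68597501, -0.55802837]), 'moment': array([-0.00700027,  0.03951366, -0.02787315]), 'grip_force': 0.0, 'opening': 1.0008298295864788}
side [167.17444572 952.93907582 682.10107611] [ 0.26258964 -0.84162365 -0.47192829] 396.21136245308907
top [ 320.04744418  -85.1146179  1274.72265176] [ 0.12738879  0.0178873  -0.99169156] 459.3327606251747
```

View pics/top0.png

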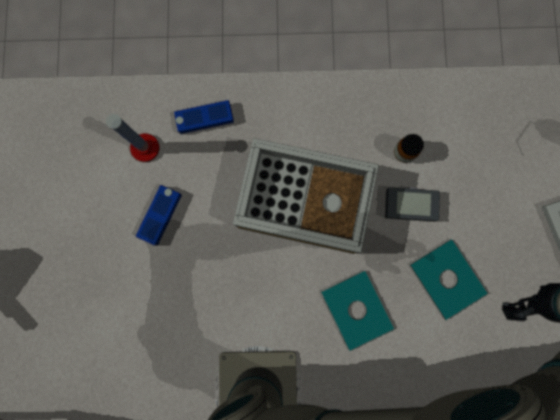

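View pics/side0.png

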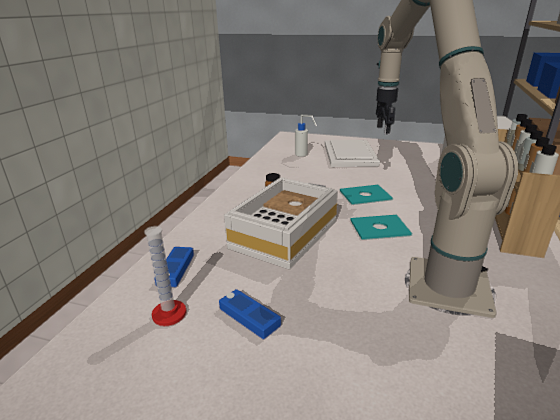

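The top view shows two blue bricks, A at (159,214) and B at (204,116). A is further left, so it fits the description. Of the boards, the brown cork one in the box at (333,200) is the divider; the teal boards at (358,310) and (448,278) are decoys. The rack is in the left half of the box (vials around 280,190). Next I measure and check with a crop.

```bash
cat > m.py <<'E'
from h import *
im=cv2.imread('pics/top0.png');hsv=cv2.cvtColor(im,cv2.COLOR_BGR2HSV);C=cam('top')
def blobs(lo,hi,z,amin,roi=None):
    m=cv2.inRange(hsv,np.array(lo),np.array(hi))
    if roi: k=np.zeros_like(m);k[roi[1]:roi[3],roi[0]:roi[2]]=255;m&=k
    for c in cv2.findContours(m,cv2.RETR_EXTERNAL,cv2.CHAIN_APPROX_NONE)[0]:
        if cv2.contourArea(c)<amin: continue
        P=np.array([ray('top',p[0],z,C)[:2] for p in c],np.float32)
        r=cv2.minAreaRect(P);print(np.round(c.mean((0,1)),0),'rect',np.round(r[0],1),np.round(r[1],1),round(r[2],1),'long axis deg',[round(float(np.degrees(np.arctan2(*(e/np.linalg.norm(e))[::-1]))),1) for e in np.diff(cv2.boxPoints(r),axis=0)[:2]])
print('blue');blobs([105,120,40],[130,255,255],32,300)
print('cork');blobs([5,70,40],[22,255,255],92,800,(230,130,390,260))
print('vials');
m=cv2.inRange(hsv,np.array([0,0,0]),np.array([179,255,60]));k=np.zeros_like(m);k[150:232,245:314]=255;m&=k
V=[]
for c in cv2.findContours(m,cv2.RETR_EXTERNAL,cv2.CHAIN_APPROX_NONE)[0]:
    a=cv2.contourArea(c)
    if 25<a<160: M=cv2.moments(c);V.append(ray('top',(M['m10']/a,M['m01']/a),80,C)[:2])
V=np.array(V,np.float32);print(len(V),V.mean(0),cv2.minAreaRect(V))
# hole
m=cv2.inRange(hsv,np.array([0,0,110]),np.array([179,60,255]))[185:220,318:348]
n,l,s,cc=cv2.connectedComponentsWithStats(m);
for i in range(1,n): print('hole',s[i],cc[i]+[318,185],ray('top',cc[i]+[318,185],82,C))
a=cv2.resize(im[90:250,130:380],None,fx=3,fy=3,interpolation=cv2.INTER_CUBIC);cv2.imwrite('pics/crop.png',a)
E
python3 m.py
```

```text
blue
[159. 213.] rect [473.8 264.2] [ 64.9 156.3] 64.8 long axis deg [-25.2, 64.8]
[202. 117.] rect [749.3 141. ] [ 65.8 157.4] 11.1 long axis deg [-78.9, 11.1]
cork
[332. 202.] rect [ 492.9 -206. ] [133.4 170.1] 76.7 long axis deg [-13.3, 76.7]
vials
19 [526.4211  -76.69447] ((515.3448486328125, -87.38397216796875), (141.02972412109375, 147.30899047851562), 76.60375213623047)
hole [  9  10  13  16 154] [332.63636364 202.24675325] [ 491.71484991 -208.11582575   82.        ]
```

View pics/crop.png

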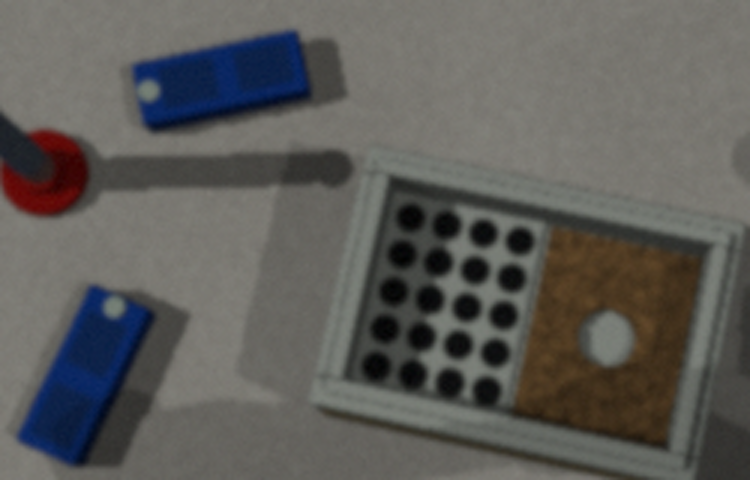

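The crop confirms it. Brick A (crop 85,375) lies at y=264 mm against 141 mm for B, so A is the one. The cork divider with its hole (crop 608,338) sits right of the vial rack. Measured sizes match the ones given (157x65 and 170x133). Now the box centre and the first move.

```bash
cat >> h.py <<'E'
from scipy.spatial.transform import Rotation as Ro
def go(p,yawdeg=None):
    s=ctrl.read_state();R=Ro.from_euler('xyz',s['tool_rot']).as_matrix();d=R.T@(np.array(p)-s['position'])
    y0=np.degrees(s['tool_rot'][2]);dy=0 if yawdeg is None else -((yawdeg-y0+180)%360-180)
    print('d',np.round(d,1),'offset',np.round(d/200,3),'yaw',round(dy/45,3),'yaw0',round(y0,1))
E
python3 - <<'E'
from h import *
C=cam('top')
P=np.array([ray('top',p,132,C)[:2] for p in [(251.7,140),(378.3,167.3),(360,248.3),(235,224)]])
b=P.mean(0);a=np.radians(-13.3);X=np.array([np.cos(a),np.sin(a)]);Y=np.array([-X[1],X[0]])
print(P,b,'lens',[np.linalg.norm(P[i]-P[i-1]) for i in range(4)])
d=np.array([492.3,-207])-b;print('div in box',d@X,d@Y,'rack',b+70*Y,'goal',b+72*Y)
go([492.3,-207,230],-13.3)
for n,z,px in(('jar',85,(411,144)),('slide',35,(413,205)),('cyl',0,(145,148))):print(n,ray('top',px,z,C))
E
```

```text
[[ 649.59328585   -1.22347063]
 [ 571.49945285 -320.93066691]
 [ 368.1602504  -266.83082741]
 [ 434.24519433   42.65159566]] [ 505.87454586 -136.58334232] lens [np.float64(219.77220470840408), np.float64(329.10687946108135), np.float64(210.41298412529133), np.float64(316.45946028052634)]
div in box 2.9888723566410214 -71.65082425108493 rack [521.97802746 -68.46082123] goal [522.43812693 -66.51446348]
d [ 375.1 -269.4    1. ] offset [ 1.876 -1.347  0.005] yaw 0.797 yaw0 22.6
jar [ 642.87638095 -419.51665027   85.        ]
slide [ 486.72667853 -429.93011619   35.        ]
cyl [670.90333916 314.72853582   0.        ]
```

Request:
send_rows(
  targets=[
    {"jaw":0,"offset":[0.18,-0.13,0],"yaw":0},
    {"jaw":0,"offset":[0.34,-0.24,0],"yaw":0},
    {"jaw":0,"offset":[0.5,-0.36,0],"yaw":0},
    {"jaw":0,"offset":[0.66,-0.47,0],"yaw":0},
    {"jaw":0,"offset":[0.82,-0.58,0],"yaw":0},
    {"jaw":0,"offset":[0.94,-0.67,0],"yaw":0},
    {"jaw":0,"offset":[0.94,-0.67,0],"yaw":0},
    {"jaw":0,"offset":[0.94,-0.67,0],"yaw":0},
  ],
)

```text
time: 0.77
position: [373.0, -402.4, 231.2]
tool_rot: [-3.141, -0.0, 0.398]
contact_force: [-1.6, -0.9, -0.1]
opening: 0.001
grip_force: 0.0
```

Request:
send_rows(
  targets=[
    {"jaw":0,"offset":[0.18,-0.13,0],"yaw":0.15},
    {"jaw":0,"offset":[0.34,-0.24,0],"yaw":0.3},
    {"jaw":0,"offset":[0.5,-0.36,0],"yaw":0.45},
    {"jaw":0,"offset":[0.66,-0.47,0],"yaw":0.6},
    {"jaw":0,"offset":[0.82,-0.58,0],"yaw":0.75},
    {"jaw":0,"offset":[0.935,-0.675,0],"yaw":0.8},
    {"jaw":0,"offset":[0.935,-0.675,0],"yaw":0.8},
    {"jaw":0,"offset":[0.935,-0.675,0],"yaw":0.8},
    {"jaw":0,"offset":[0.935,-0.675,0],"yaw":0.8},
    {"jaw":0,"offset":[0.935,-0.675,0],"yaw":0.8},
  ],
)

```text
time: 1.6
position: [491.4, -210.4, 231.3]
tool_rot: [3.14, 0.0, -0.238]
contact_force: [-0.4, 0.1, -0.5]
opening: 0.0
grip_force: 0.0
```

Run:
```python
from h import *
s=ctrl.read_state();print(s['position'],s['tool_rot'],s['opening'],s['contact_force'])
go([492.3,-207,85],-13.3)
im=save('wrist','w1.png');C=cam('wrist');print(-C[1].T@C[2]);print('hole expected',proj('wrist',[492.3,-207,92],C),'tip below',proj('wrist',[s['position'][0],s['position'][1],92],C))
```

```text
[ 491.41409671 -210.44459787  231.28109571] [ 3.14031813e+00  3.30162671e-04 -2.38027960e-01] 0.0003257686684325413 [-0.40391547  0.08845155 -0.48131353]
d [ 1.000e-01 -3.700e+00  1.463e+02] offset [ 0.    -0.019  0.731] yaw -0.008 yaw0 -13.6
[ 565.43071182 -228.53529192  374.76794559]
hole expected [283.40827989 193.13430128] tip below [287.64456686 193.18950449]
```

View pics/w1.png

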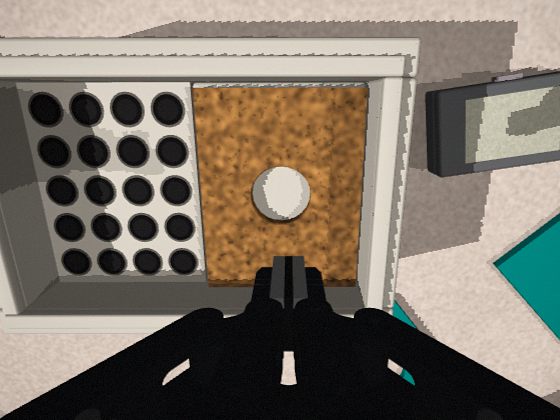

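The wrist view shows the hole at (281,194), against (283,193) predicted, so they agree within 2 mm. Descending into it.

Request:
send_rows(
  targets=[
    {"jaw":0,"offset":[0,-0.025,0.15],"yaw":0},
    {"jaw":0,"offset":[0,-0.025,0.3],"yaw":0},
    {"jaw":0,"offset":[0,-0.025,0.45],"yaw":0},
    {"jaw":0,"offset":[0,-0.025,0.55],"yaw":0},
    {"jaw":0,"offset":[0,-0.025,0.64],"yaw":0},
    {"jaw":0,"offset":[0,-0.025,0.68],"yaw":0},
    {"jaw":0,"offset":[0,-0.025,0.71],"yaw":0},
    {"jaw":0,"offset":[0,-0.025,0.73],"yaw":0},
    {"jaw":0,"offset":[0,-0.025,0.73],"yaw":0},
    {"jaw":0,"offset":[0,-0.025,0.73],"yaw":0},
  ],
)

```text
time: 2.48
position: [494.1, -203.6, 86.0]
tool_rot: [3.141, -0.001, -0.235]
contact_force: [0.6, -0.8, -0.1]
opening: -0.001
grip_force: 0.0
```

Request:
send_rows(
  targets=[
    {"jaw":0,"offset":[0,-0.03,0.007],"yaw":0},
    {"jaw":0,"offset":[0,-0.07,0.007],"yaw":0},
    {"jaw":0,"offset":[0,-0.12,0.007],"yaw":0},
    {"jaw":0,"offset":[0,-0.18,0.007],"yaw":0},
    {"jaw":0,"offset":[0,-0.24,0.007],"yaw":0},
    {"jaw":0,"offset":[0,-0.3,0.007],"yaw":0},
    {"jaw":0,"offset":[0,-0.36,0.007],"yaw":0},
    {"jaw":0,"offset":[0,-0.42,0.007],"yaw":0},
    {"jaw":0,"offset":[0,-0.48,0.007],"yaw":0},
    {"jaw":0,"offset":[0,-0.54,0.007],"yaw":0},
    {"jaw":0,"offset":[0,-0.58,0.007],"yaw":0},
    {"jaw":0,"offset":[0,-0.6,0.007],"yaw":0},
  ],
)

```text
time: 3.48
position: [521.8, -84.3, 83.8]
tool_rot: [-3.141, 0.0, -0.232]
contact_force: [-0.4, -1.1, -0.4]
opening: -0.001
grip_force: 0.2
```

```bash
cat > d.py <<'E'
from h import *
import sys
def div(n='wrist',z=91,f='x.png'):
    im=save(n,f);C=cam(n);hsv=cv2.cvtColor(im,cv2.COLOR_RGB2HSV)
    m=cv2.morphologyEx(cv2.inRange(hsv,np.array([5,70,40]),np.array([22,255,255])),cv2.MORPH_OPEN,np.ones((3,3)))
    c=max(cv2.findContours(m,cv2.RETR_EXTERNAL,cv2.CHAIN_APPROX_NONE)[0],key=cv2.contourArea)
    P=np.array([ray(n,p[0],z,C)[:2] for p in c],np.float32);a=np.radians(-13.3);X=np.array([np.cos(a),np.sin(a)]);Y=np.array([-X[1],X[0]])
    Q=(P-[505.9,-136.6])@np.c_[X,Y];print(n,'x',np.percentile(Q[:,0],[1,99]),'y',np.percentile(Q[:,1],[1,99]),cv2.minAreaRect(P))
if __name__=='__main__':
    s=ctrl.read_state();d=s['position'][:2]-[505.9,-136.6];a=np.radians(-13.3)
    print(s['time'],s['position'],s['contact_force'],'tcp box y',-np.sin(a)*d[0]+np.cos(a)*d[1])
    div('wrist',91,sys.argv[1])
E
python3 d.py w2.png
```

```text
3.4833 [521.82940257 -84.25361898  83.78171252] [-0.37350046 -1.12329469 -0.36479529] tcp box y 54.606946946083326
wrist x [-33.06691011  90.819326  ] y [-28.2181497  111.01824687] ((540.081298828125, -102.11454010009766), (135.6582794189453, 126.80516815185547), 78.85350799560547)
```

View pics/w2.png

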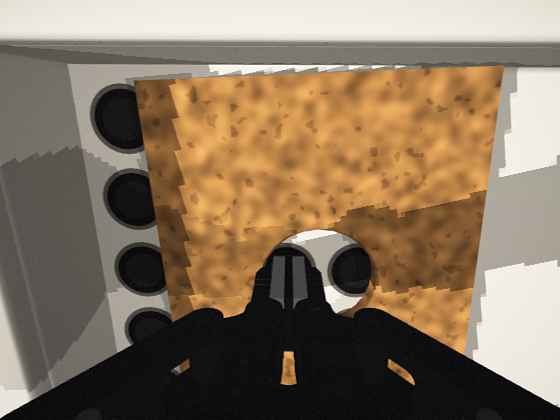

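The divider is riding squarely onto the rack: leading edge at px x≈135–180, fingers against the hole's left rim, about 31 mm to go.

Request:
send_rows(
  targets=[
    {"jaw":0,"offset":[0,-0.03,0],"yaw":0},
    {"jaw":0,"offset":[0,-0.06,0],"yaw":0},
    {"jaw":0,"offset":[0,-0.09,0],"yaw":0},
    {"jaw":0,"offset":[0,-0.11,0],"yaw":0},
    {"jaw":0,"offset":[0,-0.125,0],"yaw":0},
    {"jaw":0,"offset":[0,-0.135,0],"yaw":0},
    {"jaw":0,"offset":[0,-0.135,0],"yaw":0},
  ],
)

```text
time: 4.12
position: [528.0, -59.6, 83.9]
tool_rot: [-3.141, -0.0, -0.234]
contact_force: [0.4, -0.3, 1.1]
opening: -0.001
grip_force: 0.2
```

Request:
send_rows(
  targets=[
    {"jaw":0,"offset":[0,-0.01,0],"yaw":0},
    {"jaw":0,"offset":[0,-0.01,0],"yaw":0},
  ],
)

```text
time: 4.28
position: [528.3, -58.0, 83.9]
tool_rot: [-3.142, -0.0, -0.235]
contact_force: [-0.8, 0.2, 0.1]
opening: -0.0
grip_force: 0.3
```

```bash
python3 d.py w3.png
```

```text
4.2833 [528.34833248 -58.03479805  83.92115666] [-0.7809271   0.24443742  0.07136915] tcp box y 81.62222766480622
wrist x [-32.73293164  89.91125279] y [ -0.97157289 136.5407592 ] ((546.72265625, -76.59019470214844), (135.32447814941406, 125.22569274902344), 78.10784912109375)
```

Request:
send_rows(
  targets=[
    {"jaw":0,"offset":[0,-0.01,0],"yaw":0},
    {"jaw":0,"offset":[0,-0.015,0],"yaw":0},
    {"jaw":0,"offset":[0,-0.015,0],"yaw":0},
  ],
)

```text
time: 4.58
position: [529.1, -54.8, 83.9]
tool_rot: [-3.141, 0.0, -0.234]
contact_force: [-0.1, -0.3, -0.2]
opening: -0.001
grip_force: 0.0
```

Request:
send_rows(
  targets=[
    {"jaw":0,"offset":[0,-0.007,0],"yaw":0},
    {"jaw":0,"offset":[0,-0.007,0],"yaw":0},
  ],
)

```text
time: 4.75
position: [529.4, -53.5, 83.9]
tool_rot: [-3.141, -0.0, -0.234]
contact_force: [0.4, 0.2, 0.7]
opening: -0.001
grip_force: 0.0
```

```bash
python3 d.py w4.png
```

```text
4.75 [529.43001499 -53.48380485  83.90227414] [0.42114282 0.2251946  0.68543137] tcp box y 86.29999887185852
wrist x [-33.25775373  89.92159483] y [  2.56293776 139.10677016] ((547.091796875, -73.5675048828125), (134.19058227539062, 125.78129577636719), 78.20053100585938)
```

View pics/w4.png

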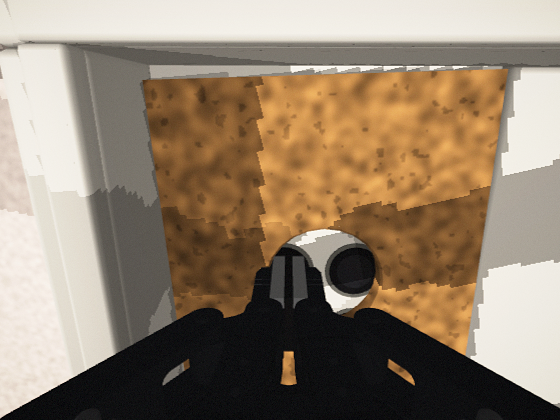

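The divider's left edge (px x≈145–175) meets the end wall. One more small nudge to feel contact.

Request:
send_rows(
  targets=[
    {"jaw":0,"offset":[0,-0.007,0],"yaw":0},
    {"jaw":0,"offset":[0,-0.007,0],"yaw":0},
    {"jaw":0,"offset":[0,-0.007,0],"yaw":0},
  ],
)

```text
time: 5.05
position: [529.7, -52.5, 83.9]
tool_rot: [3.142, -0.0, -0.234]
contact_force: [0.2, -0.2, 0.6]
opening: -0.004
grip_force: 0.1
```

Request:
send_rows(
  targets=[
    {"jaw":0,"offset":[0,-0.007,0],"yaw":0},
    {"jaw":0,"offset":[0,-0.007,0],"yaw":0},
    {"jaw":0,"offset":[0,-0.007,0],"yaw":0},
  ],
)

```text
time: 5.3
position: [529.9, -51.2, 83.9]
tool_rot: [3.142, 0.0, -0.235]
contact_force: [-0.5, 0.2, 0.5]
opening: 0.002
grip_force: 0.3
```

Request:
send_rows(
  targets=[
    {"jaw":0,"offset":[0,-0.007,0],"yaw":0},
    {"jaw":0,"offset":[0,-0.007,0],"yaw":0},
    {"jaw":0,"offset":[0,-0.007,0],"yaw":0},
  ],
)

```text
time: 5.55
position: [530.2, -49.7, 83.9]
tool_rot: [3.142, 0.0, -0.234]
contact_force: [-0.9, -0.2, 0.3]
opening: -0.0
grip_force: 0.4
```

```bash
python3 d.py w5.png
python3 - <<'E'
import cv2;a=cv2.imread('pics/w4.png');b=cv2.imread('pics/w5.png')
cv2.imwrite('pics/c5.png',cv2.hconcat([cv2.resize(i[50:350,100:550],(400,267)) for i in (a,b)]))
E
```

```text
5.55 [530.23518024 -49.73833964  83.89619927] [-0.88615457 -0.23111539  0.32472096] tcp box y 90.13023453454802
wrist x [-32.73237904  87.71946373] y [  7.19741811 141.25282314] ((548.6268920898438, -70.35298156738281), (134.13330078125, 122.4955825805664), 76.5788345336914)
```

View pics/c5.png

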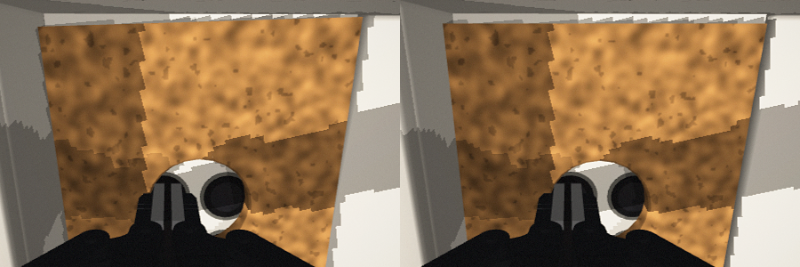

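The board has straightened (76.6°) and a gap now shows at the right. Contact force is still near zero, so I keep nudging.

Request:
send_rows(
  targets=[
    {"jaw":0,"offset":[0,-0.007,0],"yaw":0},
    {"jaw":0,"offset":[0,-0.007,0],"yaw":0},
    {"jaw":0,"offset":[0,-0.007,0],"yaw":0},
  ],
)

```text
time: 5.85
position: [530.4, -49.2, 83.9]
tool_rot: [3.141, 0.0, -0.235]
contact_force: [-1.8, -3.5, 0.2]
opening: -0.0
grip_force: 1.6
```

Request:
send_rows(
  targets=[
    {"jaw":0,"offset":[0,-0.007,0],"yaw":0},
    {"jaw":0,"offset":[0,-0.007,0],"yaw":0},
    {"jaw":0,"offset":[0,-0.007,0],"yaw":0},
  ],
)

```text
time: 6.1
position: [530.5, -48.9, 83.9]
tool_rot: [3.14, 0.0, -0.236]
contact_force: [-2.4, -6.5, 0.2]
opening: 0.0
grip_force: 2.7
```

```bash
python3 d.py w6.png
```

```text
6.1 [530.50538863 -48.91150677  83.89132852] [-2.43614313 -6.49339413  0.2460242 ] tcp box y 90.99705218800787
wrist x [-33.49476674  87.66507287] y [  7.22827523 141.4147067 ] ((548.625732421875, -70.2850112915039), (134.01226806640625, 122.62200927734375), 76.45362091064453)
```

Contact with the end wall is firm (≈7 N), at rest. Back off and lift.

Request:
send_rows(
  targets=[
    {"jaw":0,"offset":[0,0.04,0],"yaw":0},
    {"jaw":0,"offset":[0,0.05,0],"yaw":0},
    {"jaw":0,"offset":[0,0.05,-0.05],"yaw":0},
    {"jaw":0,"offset":[0,0.05,-0.2],"yaw":0},
    {"jaw":0,"offset":[0,0.05,-0.4],"yaw":0},
    {"jaw":0,"offset":[0,0.05,-0.6],"yaw":0},
    {"jaw":0,"offset":[0,0.05,-0.75],"yaw":0},
    {"jaw":0,"offset":[0,0.05,-0.75],"yaw":0},
    {"jaw":0,"offset":[0,0.05,-0.75],"yaw":0},
  ],
)

```text
time: 6.9
position: [530.1, -56.1, 236.7]
tool_rot: [-3.14, -0.005, -0.234]
contact_force: [-0.2, -0.1, -0.2]
opening: 0.004
grip_force: 0.0
```

Run:
```python
from h import *
from d import div
div('wrist',90,'w7.png')
s=ctrl.read_state();print(s['position'])
go([473.8,264.2,230],-25.2)
```

```text
wrist x [-85.98813618  85.60594902] y [  7.10368808 141.17508838] ((522.718017578125, -64.38434600830078), (134.0135498046875, 171.8116455078125), 76.50410461425781)
[528.89038034 -55.98452455 234.97534728]
d [-127.7 -298.7    5.2] offset [-0.639 -1.494  0.026] yaw 0.263 yaw0 -13.4
```

View pics/w7.png

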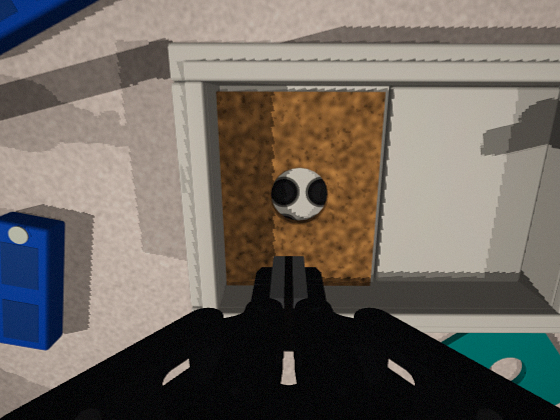

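The divider lies flat against the end wall. At z=90 it measures 134.0x171.8 mm, centre (522.7,-64.4), and its edge is clear of the filler at px x≈385. Now the brick.

Request:
send_rows(
  targets=[
    {"jaw":0.5,"offset":[-0.06,-0.15,0],"yaw":0.1},
    {"jaw":1,"offset":[-0.13,-0.3,0],"yaw":0.2},
    {"jaw":1,"offset":[-0.19,-0.45,0],"yaw":0.26},
    {"jaw":1,"offset":[-0.26,-0.6,0],"yaw":0.26},
    {"jaw":1,"offset":[-0.32,-0.75,0],"yaw":0.26},
    {"jaw":1,"offset":[-0.38,-0.9,0],"yaw":0.26},
    {"jaw":1,"offset":[-0.38,-0.9,0],"yaw":0.26},
    {"jaw":1,"offset":[-0.38,-0.9,0],"yaw":0.26},
  ],
)

```text
time: 7.62
position: [494.9, 138.3, 232.5]
tool_rot: [3.14, 0.003, -0.433]
contact_force: [0.7, -1.2, 0.1]
opening: 0.995
grip_force: 0.0
```

Run:
```python
from h import *
go([473.8,264.2,235],-25.2)
```

```text
d [ -72.1 -105.3   -2.5] offset [-0.36  -0.527 -0.012] yaw 0.008 yaw0 -24.8
```

Request:
send_rows(
  targets=[
    {"jaw":1,"offset":[-0.1,-0.15,0],"yaw":0.01},
    {"jaw":1,"offset":[-0.2,-0.3,0],"yaw":0.01},
    {"jaw":1,"offset":[-0.3,-0.44,0],"yaw":0.01},
    {"jaw":1,"offset":[-0.36,-0.53,0],"yaw":0.01},
    {"jaw":1,"offset":[-0.36,-0.53,0],"yaw":0.01},
    {"jaw":1,"offset":[-0.36,-0.53,0],"yaw":0.01},
    {"jaw":1,"offset":[-0.36,-0.53,0],"yaw":0.01},
  ],
)

```text
time: 8.2
position: [476.7, 260.1, 233.3]
tool_rot: [3.139, -0.0, -0.449]
contact_force: [0.6, -0.1, -0.4]
opening: 0.997
grip_force: 0.0
```

Run:
```python
from h import *
im=save('wrist','w8.png');C=cam('wrist');s=ctrl.read_state();print(s['position'])
hsv=cv2.cvtColor(im,cv2.COLOR_RGB2HSV);m=cv2.inRange(hsv,np.array([105,120,40]),np.array([130,255,255]))
for c in cv2.findContours(m,cv2.RETR_EXTERNAL,cv2.CHAIN_APPROX_NONE)[0]:
    if cv2.contourArea(c)<1500: continue
    print(cv2.boundingRect(c),cv2.minAreaRect(np.array([ray('wrist',p[0],30,C)[:2] for p in c],np.float32)))
go([473.8,264.2,15],-25.2)
```

```text
[476.86866409 259.87038442 233.50276653]
(247, 100, 65, 154) ((475.7571105957031, 268.3809509277344), (61.363807678222656, 159.1794891357422), 64.762939453125)
d [ -4.7  -3.  218.5] offset [-0.024 -0.015  1.092] yaw -0.013 yaw0 -25.8
```

View pics/w8.png

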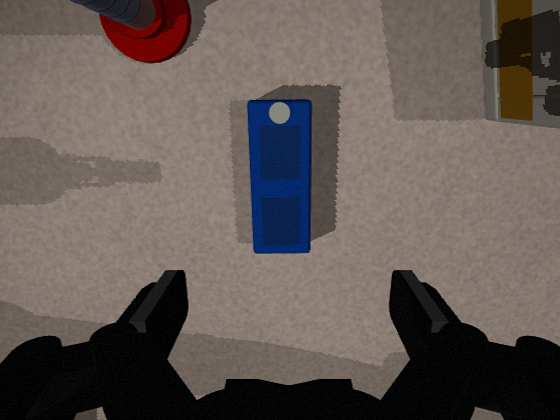

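The wrist view shows brick A centred at (280,177), 61x159 mm as given, at (475.8,268.4), yaw -25.2°. The cylinder foot at (145,25) is clear of the grasp. Descending.

Request:
send_rows(
  targets=[
    {"jaw":1,"offset":[-0.023,-0.036,0.15],"yaw":-0.01},
    {"jaw":1,"offset":[-0.023,-0.036,0.32],"yaw":-0.01},
    {"jaw":1,"offset":[-0.023,-0.036,0.5],"yaw":-0.01},
    {"jaw":1,"offset":[-0.023,-0.036,0.65],"yaw":-0.01},
    {"jaw":1,"offset":[-0.023,-0.036,0.78],"yaw":-0.01},
    {"jaw":1,"offset":[-0.023,-0.036,0.88],"yaw":-0.01},
    {"jaw":1,"offset":[-0.023,-0.036,0.95],"yaw":-0.01},
    {"jaw":1,"offset":[-0.023,-0.036,0.95],"yaw":-0.01},
    {"jaw":1,"offset":[-0.023,-0.036,0.95],"yaw":-0.01},
  ],
)

```text
time: 9.0
position: [475.6, 268.9, 43.6]
tool_rot: [3.14, 0.0, -0.441]
contact_force: [0.7, 0.2, 0.1]
opening: 1.004
grip_force: 0.0
```

Run:
```python
from h import *
go([475.8,268.4,2],-25.2)
```

```text
d [ 0.4  0.3 41.6] offset [0.002 0.002 0.208] yaw -0.002 yaw0 -25.3
```

Request:
send_rows(
  targets=[
    {"jaw":1,"offset":[0,0,0.07],"yaw":0},
    {"jaw":1,"offset":[0,0,0.14],"yaw":0},
    {"jaw":1,"offset":[0,0,0.18],"yaw":0},
    {"jaw":1,"offset":[0,0,0.205],"yaw":0},
    {"jaw":1,"offset":[0,0,0.205],"yaw":0},
  ],
)

```text
time: 9.42
position: [475.5, 270.5, 2.9]
tool_rot: [3.141, -0.0, -0.439]
contact_force: [-0.3, 0.5, 0.1]
opening: 0.999
grip_force: 0.0
```

Request:
send_rows(
  force=50,
  targets=[
    {"jaw":0.85,"offset":[0,0,0],"yaw":0},
    {"jaw":0.75,"offset":[0,0,0],"yaw":0},
    {"jaw":0.5,"offset":[0,0,0],"yaw":0},
    {"jaw":0.5,"offset":[0,0,0],"yaw":0},
    {"jaw":0.5,"offset":[0,0,0],"yaw":0},
    {"jaw":0.5,"offset":[0,0,0],"yaw":0},
    {"jaw":0.5,"offset":[0,0,0],"yaw":0},
    {"jaw":0.5,"offset":[0,0,0],"yaw":0},
  ],
)

```text
time: 10.08
position: [475.7, 270.7, 3.9]
tool_rot: [-3.141, -0.001, -0.439]
contact_force: [-0.9, -2.1, 6.0]
opening: 0.717
grip_force: 55.9
```

Gripped at 61 mm. Lifting 190 mm.

Request:
send_rows(
  targets=[
    {"jaw":0.5,"offset":[0,0,-0.05],"yaw":0},
    {"jaw":0.5,"offset":[0,0,-0.15],"yaw":0},
    {"jaw":0.5,"offset":[0,0,-0.28],"yaw":0},
    {"jaw":0.5,"offset":[0,0,-0.42],"yaw":0},
    {"jaw":0.5,"offset":[0,0,-0.57],"yaw":0},
    {"jaw":0.5,"offset":[0,0,-0.72],"yaw":0},
    {"jaw":0.5,"offset":[0,0,-0.85],"yaw":0},
    {"jaw":0.5,"offset":[0,0,-0.95],"yaw":0},
    {"jaw":0.5,"offset":[0,0,-0.95],"yaw":0},
    {"jaw":0.5,"offset":[0,0,-0.95],"yaw":0},
  ],
)

```text
time: 10.92
position: [475.4, 271.3, 193.9]
tool_rot: [-3.14, -0.001, -0.438]
contact_force: [-0.3, -0.5, -3.6]
opening: 0.715
grip_force: 55.8
```

Run:
```python
from h import *
s=ctrl.read_state();print(s['opening'],s['grip_force'],s['contact_force'])
go([522.7,-64.4,190],-13.5)
```

```text
0.7151763332590644 55.80233573913574 [-0.32222537 -0.46445123 -3.59577943]
d [185.3 283.9   3.5] offset [0.926 1.42  0.017] yaw -0.258 yaw0 -25.1
```

Request:
send_rows(
  targets=[
    {"jaw":0.5,"offset":[0.07,0.11,0],"yaw":0},
    {"jaw":0.5,"offset":[0.16,0.25,0],"yaw":-0.05},
    {"jaw":0.5,"offset":[0.25,0.39,0],"yaw":-0.1},
    {"jaw":0.5,"offset":[0.34,0.53,0],"yaw":-0.15},
    {"jaw":0.5,"offset":[0.43,0.67,0],"yaw":-0.2},
    {"jaw":0.5,"offset":[0.51,0.79,0],"yaw":-0.25},
    {"jaw":0.5,"offset":[0.57,0.87,0],"yaw":-0.26},
    {"jaw":0.5,"offset":[0.6,0.92,0],"yaw":-0.26},
    {"jaw":0.5,"offset":[0.6,0.92,0],"yaw":-0.26},
    {"jaw":0.5,"offset":[0.6,0.92,0],"yaw":-0.26},
  ],
)

```text
time: 11.75
position: [504.9, 53.9, 191.9]
tool_rot: [3.142, 0.002, -0.235]
contact_force: [-0.1, 0.9, -3.4]
opening: 0.717
grip_force: 55.8
```

Run:
```python
from h import *
go([522.7,-64.4,190],-13.5)
```

```text
d [ 44.9 110.9   1.8] offset [0.224 0.554 0.009] yaw 0.0 yaw0 -13.5
```

Request:
send_rows(
  targets=[
    {"jaw":0.5,"offset":[0.04,0.1,0],"yaw":0},
    {"jaw":0.5,"offset":[0.09,0.23,0],"yaw":0},
    {"jaw":0.5,"offset":[0.14,0.36,0],"yaw":0},
    {"jaw":0.5,"offset":[0.19,0.47,0],"yaw":0},
    {"jaw":0.5,"offset":[0.22,0.54,0],"yaw":0},
    {"jaw":0.5,"offset":[0.225,0.555,0],"yaw":0},
    {"jaw":0.5,"offset":[0.225,0.555,0],"yaw":0},
    {"jaw":0.5,"offset":[0.225,0.555,0],"yaw":0},
  ],
)

```text
time: 12.42
position: [523.5, -62.3, 192.4]
tool_rot: [-3.14, 0.002, -0.232]
contact_force: [-0.2, 0.5, -3.5]
opening: 0.711
grip_force: 55.8
```

Run:
```python
from h import *
s=ctrl.read_state();im=save('wrist','w9.png');C=cam('wrist')
hsv=cv2.cvtColor(im,cv2.COLOR_RGB2HSV);m=cv2.inRange(hsv,np.array([105,120,40]),np.array([130,255,255]))
zt=s['position'][2]-3.5+32
for c in cv2.findContours(m,cv2.RETR_EXTERNAL,cv2.CHAIN_APPROX_NONE)[0]:
    if cv2.contourArea(c)<3000: continue
    P=np.array([ray('wrist',p[0],zt,C) for p in c]);R=Ro.from_euler('xyz',s['tool_rot']).as_matrix();Q=(P-s['position'])@R;print('far end tool x',np.percentile(Q[:,0],99),'y',np.percentile(Q[:,1],[1,99]),cv2.boundingRect(c))
print(s['position']);go([522.7,-64.4,120],-13.5)
```

```text
far end tool x 80.3652692908036 y [-29.84142453  30.22306166] (193, 84, 191, 307)
[523.50962892 -62.31202701 192.4388911 ]
d [-0.2  2.5 72.5] offset [-0.001  0.012  0.363] yaw 0.006 yaw0 -13.2
```

The brick is centred in the gripper (far end at 80.4 mm, sides ±30). Lowering slowly.

Request:
send_rows(
  targets=[
    {"jaw":0.5,"offset":[0,0.01,0.04],"yaw":0},
    {"jaw":0.5,"offset":[0,0.01,0.09],"yaw":0},
    {"jaw":0.5,"offset":[0,0.01,0.14],"yaw":0},
    {"jaw":0.5,"offset":[0,0.01,0.19],"yaw":0},
    {"jaw":0.5,"offset":[0,0.01,0.24],"yaw":0},
    {"jaw":0.5,"offset":[0,0.01,0.29],"yaw":0},
    {"jaw":0.5,"offset":[0,0.01,0.33],"yaw":0},
    {"jaw":0.5,"offset":[0,0.01,0.37],"yaw":0},
    {"jaw":0.5,"offset":[0,0.01,0.41],"yaw":0},
    {"jaw":0.5,"offset":[0,0.01,0.44],"yaw":0},
    {"jaw":0.5,"offset":[0,0.01,0.46],"yaw":0},
    {"jaw":0.5,"offset":[0,0.01,0.46],"yaw":0},
  ],
)

```text
time: 13.47
position: [522.9, -67.0, 100.1]
tool_rot: [3.141, 0.001, -0.235]
contact_force: [-0.1, -0.1, -3.6]
opening: 0.715
grip_force: 55.8
```

Request:
send_rows(
  targets=[
    {"jaw":0.5,"offset":[0,0,0.01],"yaw":0},
    {"jaw":0.5,"offset":[0,0,0.02],"yaw":0},
    {"jaw":0.5,"offset":[0,0,0.025],"yaw":0},
    {"jaw":0.5,"offset":[0,0,0.025],"yaw":0},
  ],
)

```text
time: 13.8
position: [523.4, -66.9, 96.0]
tool_rot: [-3.142, -0.0, -0.235]
contact_force: [1.3, 1.1, -3.7]
opening: 0.714
grip_force: 55.8
```

Request:
send_rows(
  targets=[
    {"jaw":0.5,"offset":[0,0,0.005],"yaw":0},
    {"jaw":0.5,"offset":[0,0,0.007],"yaw":0},
    {"jaw":0.5,"offset":[0,0,0.007],"yaw":0},
  ],
)

```text
time: 14.05
position: [523.4, -67.0, 94.5]
tool_rot: [-3.142, -0.0, -0.235]
contact_force: [-0.4, -0.2, -3.3]
opening: 0.718
grip_force: 55.8
```

Request:
send_rows(
  targets=[
    {"jaw":0.5,"offset":[0,0,0.004],"yaw":0},
    {"jaw":0.5,"offset":[0,0,0.004],"yaw":0},
    {"jaw":0.5,"offset":[0,0,0.004],"yaw":0},
  ],
)

```text
time: 14.3
position: [523.5, -67.0, 93.9]
tool_rot: [-3.142, -0.0, -0.235]
contact_force: [-1.6, 0.7, -0.3]
opening: 0.714
grip_force: 56.0
```

Request:
send_rows(
  targets=[
    {"jaw":0.5,"offset":[0,0,0.003],"yaw":0},
    {"jaw":0.5,"offset":[0,0,0.003],"yaw":0},
    {"jaw":0.73,"offset":[0,0,0.003],"yaw":0},
    {"jaw":0.76,"offset":[0,0,0.003],"yaw":0},
    {"jaw":0.8,"offset":[0,0,0.003],"yaw":0},
    {"jaw":0.85,"offset":[0,0,0.003],"yaw":0},
    {"jaw":0.9,"offset":[0,0,0.003],"yaw":0},
    {"jaw":0.9,"offset":[0,0,0.003],"yaw":0},
    {"jaw":0.9,"offset":[0,0,0.003],"yaw":0},
  ],
)

```text
time: 15.05
position: [523.4, -67.0, 93.1]
tool_rot: [3.142, -0.0, -0.235]
contact_force: [0.3, -0.2, -0.3]
opening: 0.901
grip_force: 0.0
```

Request:
send_rows(
  targets=[
    {"jaw":0.9,"offset":[0,0,-0.03],"yaw":0},
    {"jaw":0.9,"offset":[0,0,-0.08],"yaw":0},
    {"jaw":0.9,"offset":[0,0,-0.16],"yaw":0},
    {"jaw":0.9,"offset":[0,0,-0.3],"yaw":0},
    {"jaw":0.9,"offset":[0,0,-0.45],"yaw":0},
    {"jaw":0.9,"offset":[0,0,-0.6],"yaw":0},
    {"jaw":0.9,"offset":[0,0,-0.75],"yaw":0},
    {"jaw":0.9,"offset":[0,0,-0.75],"yaw":0},
    {"jaw":0.9,"offset":[0,0,-0.75],"yaw":0},
  ],
)

```text
time: 15.8
position: [524.6, -67.1, 245.7]
tool_rot: [-3.141, -0.005, -0.235]
contact_force: [-0.2, -0.7, -1.1]
opening: 0.904
grip_force: 0.0
```

Run:
```python
from h import *
from d import div
div('wrist',90,'w10.png')
s=ctrl.read_state();C=cam('wrist');print(s['position'],s['contact_force'],s['opening'])
im=cv2.imread('pics/w10.png');hsv=cv2.cvtColor(im,cv2.COLOR_BGR2HSV);m=cv2.inRange(hsv,np.array([105,120,40]),np.array([130,255,255]))
for c in cv2.findContours(m,cv2.RETR_EXTERNAL,cv2.CHAIN_APPROX_NONE)[0]:
    if cv2.contourArea(c)>3000: print(cv2.boundingRect(c),cv2.minAreaRect(np.array([ray('wrist',p[0],121,C)[:2] for p in c],np.float32)))
```

```text
wrist x [-85.52291973  85.39240446] y [  7.30633558 141.24827976] ((522.431640625, -64.16441345214844), (134.04576110839844, 171.732421875), 76.5602035522461)
[523.42664792 -66.8996088  244.14850854] [-0.2687813   0.25879563 -0.75430454] 0.9004408445958575
(247, 95, 83, 193) ((523.0101318359375, -67.32334899902344), (61.045860290527344, 157.739501953125), 76.61103820800781)
```

View pics/w10.png

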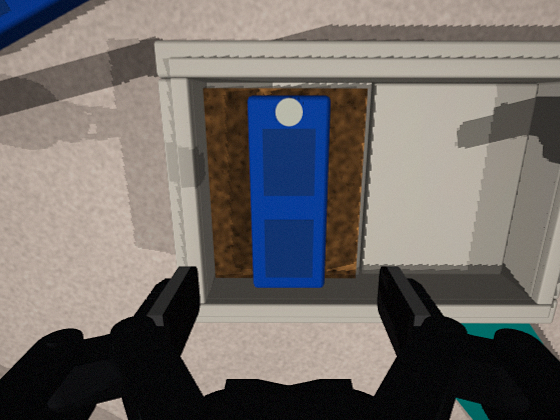

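The brick (px 290,190) lies flat on the divider, about 3 mm from its centre and aligned within 0.1°. The divider hasn't moved and the gripper is clear.

```bash
python3 -c "
from station import ctrl
print(ctrl.hand_in())"
```

```text
the job is handed in; nothing more can be done
None
```

I handed the job in at about 16 s: the divider lies flat over the vial rack against the end of the box, and the brick rests on it about 3 mm off centre and aligned; hand-in returned no verdict.

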